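Pass the tube rack through the analyser's spring gate

ROBOT

A 6-joint arm with a two-finger parallel gripper is mounted at the origin on a cart in front of the work surface, level with it; the furniture and walls round the work are solid. World frame = base frame: x ahead of the robot, y to its left, z up, the work surface at z = 0. Lengths are in m, angles in rad, forces in N, time in s.
With the tool pointing down it reaches from about 0.3 to 0.875 m from the base axis. Payload 6.4 kg.
Tool frame: the origin (TCP) lies midway between the tips of the shut fingers; the grasp point (between the pads) lies 19 mm behind it; z points along the fingers, y is the line along which they close (so a half turn about z gives the same grasp; the last joint's range is limited). The gripper opens to 85 mm and grips with 20 to 120 N. Pads are 22 mm wide; open, the fingers measure 114 mm over their backs; the gripper's body (76 mm by 85 mm) begins 54 mm behind the grasp point. The pads swing forward as they close: fully open they stand 13 mm farther back than shut.
Start: joints at [1.025, 0.181, 1.607, -0, 1.354, -0.206], TCP at [0.192, 0.542, 0.231] pointing down, gripper open.
Joint ranges: [-2.99, 2.99], [-0.89, 2.07], [0.3, 2.58], [-1.14, 4.28], [0, 2.63], [-3.12, 3.12]. Speed limits (rad/s): [2.57, 2.57, 3.01, 3.14, 3.14, 3.14].

INTERFACE

Orientations are given as a unit quaternion [w, x, y, z].
In Python, from bench import ctrl gives the robot as it stands.
- The arm moves only by the tool drive_tool, never from a script. Its argument "plan" is a list that holds one entry, the list of rows, each a list of 4 numbers: the shift along the tool's x, y, z scaled (see below), then the turn about the tool's z scaled (see below). In form: [[[x, y, z, roll], ...]]. A call has 1 to 12 rows; each row is the pose to reach, as a shift and turn from the pose commanded when the call began, along the tool's axes at that moment, turning the shorter way round; what a row does not reach only later rows make up. The controller multiplies each number of a shift by 400 mm and each number of a turn by 180 degrees. A row lasts 1/12 s, in which the tool goes at most 41.7 mm and 7.16 degrees, less where a joint would pass 70% of its speed; a pose out of reach is approached as far as the arm can. A call with a number of a shift or a turn outside -1 to 1 is refused whole. A call with a gripper value outside its range is refused whole. "jaw" is the closure, from 0 (fully open) to 1 (shut), set as the call begins (left out, the last holds). The fingers move at their own pace and stop on an object; the grip force is fixed at half the most. Time passes only in rows, so rows that repeat a pose let the fingers close. It gives the time, the measured TCP pose, the force, the opening and the grip force at its end, in the units of the state.
- ctrl.get_obs(): the state, without advancing time (a new reading comes with each control period).
- ctrl.camera(name): name is "scene" or "top" or "wrist"; returns (picture, depth): 384x512x3 uint8, red, green, blue; 384x512 float32, m along the optical axis (not along the pixel's ray), 0 where there is no reading.
- ctrl.camera_info(name): a dict with "camera_matrix" (3x3 intrinsics, pixels), "D" ([k1, k2, p1, p2, k3] as OpenCV has them; the pictures are not rectified), "R" (3x3) and "t" (3): a world point X has camera coordinates R X + t; the wrist camera has in their place "T_tool_cam" (4x4, takes a point from camera to tool coordinates, whose origin is the TCP and whose axes are the flange's). Camera axes: x right, y down, z forward; pixel columns grow to the right and rows downward; lengths in m; the calibration is good to about 2 mm. A picture is of the moment at which its call begins: read the wrist's pose just before it. camera_info takes no time and is no camera call.
- ctrl.hand_in(): hands the job in; it is judged then, once.
The state is a dict: "time_s": time; "q": joint angles; "dq": joint speeds; "joint_efforts": joint torques, N m; "eef_pos": TCP position; "eef_rot": TCP orientation; "wrist_force": force on the tool from outside, world axes, zero at the start; "torque": the same for the moment, N m; "opening": opening from 0.0 (shut) to 1.0 (fully open); "grasp_force": force on a finger pad.
Only numpy, scipy, OpenCV 4.12 (cv2) and the standard library are available. Lean on these libraries where they do the work, as an engineer would, in place of code of your own. Each camera call takes 0.05 s, during which the arm holds its last target. There are 200 camera calls.

TASK

Feed the blue tube rack into the analyser: with one fingertip press the long white flap down so that the orange gate arm swings up, and keep it held down while the other finger pushes the rack from behind along its lane, under the arm and home against the end stop. The arm must not come down on or be hit by the rack or its tubes; once the rack is through, let the gate spring shut behind it and take the hand away. Grasp and lift nothing, keep every tube standing in the rack, and leave everything else on the bench where it is.

Things in the scene. Friction and masses are not known exactly. Their poses are not given: they have to be found in the camera images.
- lane: Fixed rack lane. Origin on the worktop, on the lane's centre line, straight below the gate arm; -y = travel direction of the rack, +x = far side (flap side), z up. Floor plate 6 mm thick (rack stands at z 0.006). Two guide rails 5 mm thick, inner faces at x -0.032 and +0.032, tops at z 0.024, from y 0.279 to -0.197.
- shaft_end (a point): Downstream end of the gate shaft (lane frame x 0.044, y -0.030, z 0.060). The 10 mm shaft runs parallel to the lane from here to y 0.270, on three brackets (y 0.262, 0.12, -0.022) not higher than z 0.069. High above, a wall shelf hangs 0.69 m over the worktop, beyond world x 0.60.
- sampling_head (a point): Middle of the underside of the white sampling head that overhangs the lane past the gate (lane frame y -0.150 to -0.202, lowest point z 0.110). It is part of the white analyser housing, which stands behind the lane from y -0.140 to -0.370, x 0.052 to 0.248, 235 mm high.
- stop_face (a point): Centre of the foot of the end stop's rubber face, at the end of the lane (lane frame x 0, y -0.182, z 0.006). The rack is home when its front end plate touches this face.
- gate (a joint): Angle of the gate shaft: 0 = shut (arm level across the lane) to 1.3 = fully open (arm nearly upright beside the lane). Flap, arm and shaft are one rigid piece; a spring shuts it when let go. Holding it open takes about 0.1 N m, 3 to 6 N on the flap. Above 1.2 the arm clears rack and tubes. The rack cannot push it open, as the shaft lies along the lane.
- flap_root (a point): Point on the shaft's axis (lane x 0.044, z 0.060) half way along the flap. The flap: white plastic with black ribs, 305 mm along the lane (lane y -0.030 to 0.275), 55 mm from shaft to edge, 4 mm thick. Gate shut: it rises outward (+x) at 45 degrees; at 1.3 rad it is about 30 degrees below level. It may be pressed anywhere along it, and a fingertip may slide along it.
- flap_edge (a point): Middle of the flap's outer edge (lane y 0.1225), on the axis of its 8 mm round bead; with the gate shut at lane x 0.083, z 0.099.
- gate_tip (a point): Tip of the orange gate arm, which reaches 42 mm from the shaft to the middle of the lane, 9 mm wide along the lane (lane y -0.0045 to 0.0045), 10 mm thick. Shut it lies level (lane z 0.055 to 0.065) and blocks the rack; fully open its tip is at lane z 0.103.
- rack: Blue tube rack, 58 mm wide, 170 mm long along its y axis, 66 mm high, with tubes about 0.31 kg. Origin under its centre; its -y end is the front (toward the gate). Flat end plates 4 mm thick; the holes nearest the back are empty. It starts between the rails with its front 20 to 60 mm before the gate arm.
- rack_back (a point): On the back face of the rack (the face to push), middle of its width, 40 mm above the rack's underside.
- rack_front (a point): On the front face of the rack, middle of its width, 40 mm above the rack's underside.
- tube_red: Capped sample tube, red cap, 17 mm across, 85 mm high, standing loose in the rack (top 95 mm above the worktop). Origin at its foot.
- tube_green: Capped sample tube, green cap, 17 mm across, 85 mm high, standing loose in the rack (top 95 mm above the worktop). Origin at its foot.
- tube_blue: Capped sample tube, blue cap, 17 mm across, 85 mm high, standing loose in the rack (top 95 mm above the worktop). Origin at its foot.
- tube_purple: Capped sample tube, purple cap, 17 mm across, 85 mm high, standing loose in the rack (top 95 mm above the worktop). Origin at its foot.
- tube_gold: Capped sample tube, golden yellow cap, 17 mm across, 85 mm high, standing loose in the rack (top 95 mm above the worktop). Origin at its foot.
- pot_red: Bystander: sample pot with red lid, 44 mm across, 62 mm high. Origin under its centre.
- pot_yellow: Bystander: sample pot with yellow lid, 48 mm across, 56 mm high. Origin under its centre.
- dish: Bystander: glass dish, 60 mm across, 14 mm high. Origin under its centre.
- forceps: Bystander: steel forceps lying down, 15 x 129 x 7 mm. Origin under its centre.
- timer: Bystander: white lab timer, 62 x 68 x 18 mm. Origin under its centre.
- pen_click: Bystander: red ball pen lying down, 12 x 145 x 9 mm. Origin under its centre.

How it is judged:
On the way, in this order (a step that is already met when the one before it is completed fails the run):
1. the gate is held open by a finger on the flap while the whole rack is still before the gate (value of joint gate above 1 rad and (contact force between the fingers and gate_c0 above 0.3 N or contact force between the fingers and gate_c1 above 0.3 N) and y of rack_front in the frame of lane above 0.005 m), for 0.15 s.
2. the rack is under the gate, front end past it, with the gate still held open by a finger (value of joint gate above 1 rad and (contact force between the fingers and gate_c0 above 0.3 N or contact force between the fingers and gate_c1 above 0.3 N) and y of rack_front in the frame of lane below -0.03 m and y of rack_back in the frame of lane above 0.05 m), for 0.15 s.
3. the rack's back end passes the gate with the gate still held open by a finger (value of joint gate above 1 rad and (contact force between the fingers and gate_c0 above 0.3 N or contact force between the fingers and gate_c1 above 0.3 N) and y of rack_back in the frame of lane below -0.004 m), for 0.05 s.
At the end, for the whole second after the job is handed in: The rack stands flat in the lane with its front within 5 mm of the end stop's face, at rest; the gate is shut behind it (angle below 0.08 rad); all five tubes stand in the rack (foot less than 15 mm above the rack's underside, tilt below 0.25 rad) (y of rack_front in the frame of stop_face below 0.005 m and z of rack in the frame of lane below 0.01 m and angle between rack's own z axis and vertical below 0.05 rad and value of joint gate below 0.08 rad and linear speed of rack below 0.01 m/s and z of each of tube_red, tube_green, tube_blue, tube_purple, tube_gold in the frame of rack below 0.015 m and angle between each of tube_red, tube_green, tube_blue, tube_purple, tube_gold's own z axis and vertical below 0.25 rad); the robot touches nothing.
It fails at once if the gate arm touches the rack or a tube (more than 1 N) (contact force between gate_c2 and rack above 1 N or contact force between gate_c2 and tube_red above 1 N or contact force between gate_c2 and tube_green above 1 N or contact force between gate_c2 and tube_blue above 1 N or contact force between gate_c2 and tube_purple above 1 N or contact force between gate_c2 and tube_gold above 1 N).
It fails at once if the rack is lifted (more than 10 mm above the lane's floor) or tipped (z of rack in the frame of lane above 0.016 m or angle between rack's own z axis and vertical above 0.12 rad).
It fails at once if a tube is lifted in the rack or knocked over (z of any of tube_red, tube_green, tube_blue, tube_purple, tube_gold in the frame of rack above 0.02 m or angle between any of tube_red, tube_green, tube_blue, tube_purple, tube_gold's own z axis and vertical above 0.35 rad).
It fails at once if a bystander is moved by more than 20 mm (distance of any of pot_red, pot_yellow, dish, forceps, timer, pen_click from where it was at the start of the episode above 0.02 m).
It also fails if it takes over 48 s, if anything falls off the work surface, if the arm or the gripper's body presses on something with over 40 N, if the wrist force passes 120 N, or if a joint passes its speed limit or range.

## Working session

There is one attempt and no reset: what is moved stays moved. The work goes in short steps, Python scripts to look and compute and a tool call to move; the robot and the scene stay as the last step left them, time stands still between calls to the robot, and variables do not carry over. Pictures are saved under pics/ and viewed, at most 10 in all, crops included, and the job is handed in when it is done.

Besides the shell and the picture viewer there is one more tool, called after "Emit:" as name(argument=value, ...), one argument or row to a line, values as JSON. drive_tool: Moves the arm, as the interface text tells. Its arguments: {"type":"object","properties":{"plan":{"type":"array"},"jaw":{"type":"number"}},"required":["plan"]}

```bash
mkdir -p pics; ls
python3 - <<'E'
from bench import ctrl
import cv2,numpy as np
o=ctrl.get_obs(); print(o)
for n in("scene","top"):
    p,d=ctrl.camera(n); cv2.imwrite(f"pics/{n}0.png",p[:,:,::-1]); np.savez(f"{n}0.npz",p=p,d=d)
    i=ctrl.camera_info(n); print(n,i)
print(ctrl.camera_info("wrist"))
E
```

```text
pics
{'time_s': 0.0, 'q': array([ 1.02473305e+00,  1.81537955e-01,  1.60802273e+00,  3.65582867e-05,
        1.35381360e+00, -2.06315678e-01]), 'dq': array([-3.52559787e-04,  1.10313507e-03,  9.89079479e-04,  9.59408522e-04,
        4.19946938e-05, -3.48364853e-04]), 'joint_efforts': array([ 9.60946345e-04, -4.44885814e+01, -3.51332188e+01, -1.26440164e-04,
        9.02191387e-03,  3.51951564e-05]), 'eef_pos': array([0.19130127, 0.54164863, 0.23037878]), 'eef_rot': array([-3.43866858e-04,  1.69061793e-01,  9.85605051e-01, -8.21967532e-04]), 'wrist_force': array([ 0.00148035,  0.5925945 , -0.06191415]), 'torque': array([-0.02029176,  0.01491105,  0.02110988]), 'grasp_force': 0.0, 'opening': 1.0017138176061824}
scene {'camera_matrix': array([[371.97260796,   0.        , 257.91947871],
       [  0.        , 371.97260796, 194.31983054],
       [  0.        ,   0.        ,   1.        ]]), 'D': array([-0.11977355,  0.        ,  0.        ,  0.        ,  0.        ]), 'R': array([[ 0.84940357, -0.52774127,  0.0016532 ],
       [-0.30972785, -0.50104076, -0.80810075],
       [ 0.42729643,  
[... 484 characters left out ...]
1, -1.01240922e-03, -9.92389157e-01]]), 't': array([-0.10116632,  0.57284235,  1.24464153])}
{'camera_matrix': array([[287.26050463,   0.        , 251.7764086 ],
       [  0.        , 287.26050463, 196.29357337],
       [  0.        ,   0.        ,   1.        ]]), 'D': array([-0.02861607,  0.        ,  0.        ,  0.        ,  0.        ]), 'T_tool_cam': array([[-8.96157269e-04, -9.57418383e-01, -2.88702680e-01,
         7.46627355e-02],
       [ 9.99999564e-01, -7.82284232e-04, -5.09810213e-04,
         3.68283517e-05],
       [ 2.62254115e-04, -2.88703011e-01,  9.57418666e-01,
        -1.41837969e-01],
       [ 0.00000000e+00,  0.00000000e+00,  0.00000000e+00,
         1.00000000e+00]])}
```

View pics/scene0.png

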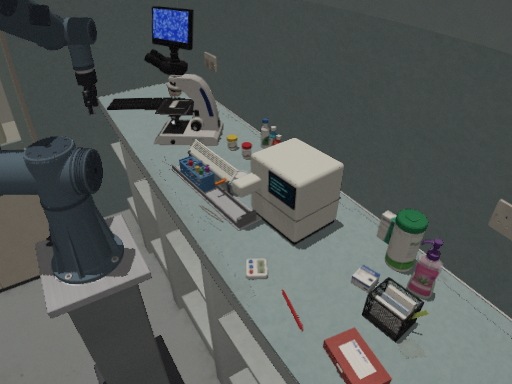

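View pics/top0.png

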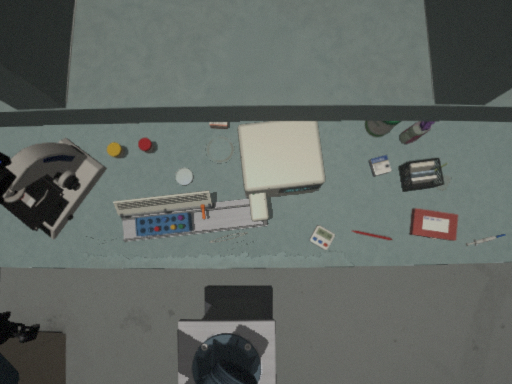

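The scene and top views show the lane running along world -y, from about (120,230) to (268,215) in the top picture. The rack is at (163,224), the flap at (163,203), the orange arm at (204,212) and the sampling head at (259,206). Next I'll work out 3D positions.

```bash
cat > h.py <<'E'
import numpy as np,cv2
from bench import ctrl
def world(n,d,Rt=None):
    i=ctrl.camera_info(n);K=i["camera_matrix"];D=np.array(i["D"])
    h,w=d.shape
    uv=np.stack(np.meshgrid(np.arange(w),np.arange(h)),-1).reshape(-1,1,2).astype(np.float64)
    n_=cv2.undistortPoints(uv,K,D).reshape(h,w,2)
    c=np.dstack([n_*d[...,None],d])
    R,t=(i["R"],i["t"]) if Rt is None else Rt
    return (c-t)@R
def proj(n,X,Rt=None):
    i=ctrl.camera_info(n);R,t=(i["R"],i["t"]) if Rt is None else Rt
    return cv2.projectPoints(np.atleast_2d(X).astype(float),cv2.Rodrigues(np.array(R))[0],np.array(t),i["camera_matrix"],np.array(i["D"]))[0].reshape(-1,2)
E
python3 - <<'E'
from h import *
for n,box in(("top",(100,120,300,250)),("scene",(160,120,300,240))):
    z=np.load(n+"0.npz");p,d=z["p"],z["d"];W=world(n,d);np.save(n+"W.npy",W)
    hsv=cv2.cvtColor(p,cv2.COLOR_RGB2HSV)
    x0,y0,x1,y1=box
    m=np.zeros(d.shape,bool);m[y0:y1,x0:x1]=1;m&=d>0
    H,S,V=[hsv[...,k].astype(int) for k in range(3)]
    bench=m&(abs(W[...,2])<.004);print(n,"bench z",np.median(W[...,2][bench]) if bench.any() else None)
    blue=m&(H>100)&(H<125)&(S>110)&(V>60)
    org=m&(H>5)&(H<16)&(S>170)&(V>120)
    for nm,mm in(("blue",blue),("org",org)):
        w=W[mm];print(nm,len(w),np.percentile(w,[2,50,98],axis=0).round(4).tolist())
    white=m&(S<50)&(V>120)
    w=W[white&(W[...,2]<.12)&(W[...,2]>.05)];
    print("white",len(w),np.percentile(w,[1,50,99],axis=0).round(4).tolist())
    c=p[y0:y1,x0:x1,::-1];cv2.imwrite(f"pics/{n}c.png",cv2.resize(c,None,fx=4 if n=="top" else 5,fy=4 if n=="top" else 5,interpolation=cv2.INTER_CUBIC))
E
```

```text
top bench z -0.0007023020542978741
blue 598 [[0.4329, 0.1151, 0.0104], [0.4666, 0.2036, 0.0665], [0.4925, 0.2756, 0.0926]]
org 20 [[0.4853, 0.0627, 0.0609], [0.509, 0.0662, 0.0653], [0.5234, 0.0695, 0.0679]]
white 912 [[0.4965, 0.0436, 0.0606], [0.5265, 0.1933, 0.076], [0.5635, 0.3424, 0.1055]]
scene bench z 6.463450622016962e-05
blue 504 [[0.4295, 0.1064, 0.0088], [0.4553, 0.1729, 0.0544], [0.8342, 0.2867, 0.1265]]
org 20 [[0.4824, 0.0603, 0.0611], [0.5034, 0.0653, 0.0647], [0.5202, 0.0728, 0.0697]]
white 1097 [[0.4696, 0.0434, 0.0507], [0.5362, 0.2466, 0.0749], [0.8413, 0.6096, 0.1088]]
```

View pics/topc.png

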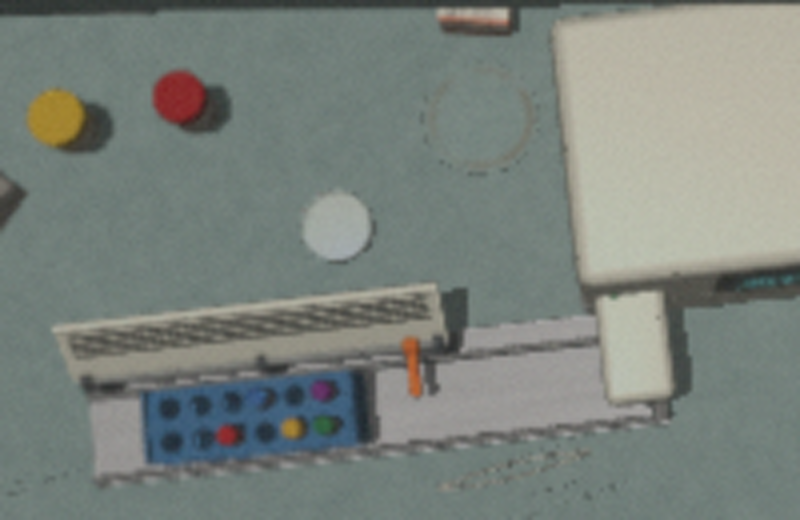

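View pics/scenec.png

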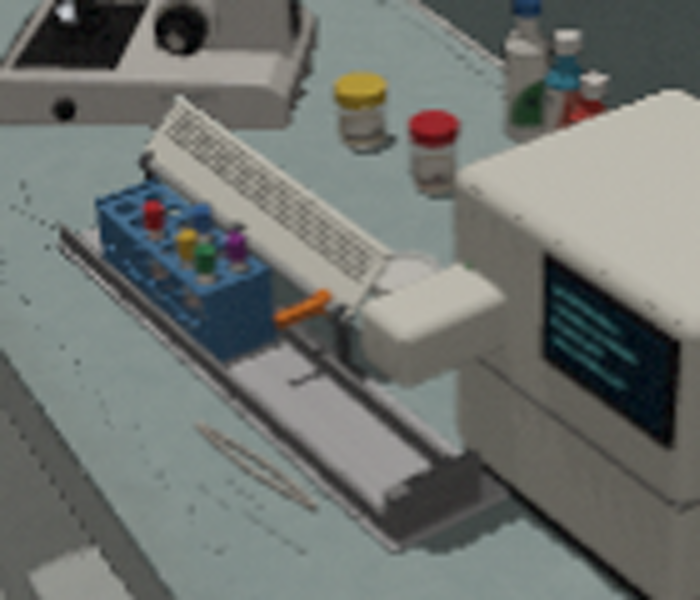

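The crops show, in crop pixels:
- **Top:** flap edge from (52,328) to (436,285), and the rack's top from (145,393) to (360,370).
- **Scene:** flap edge from (180,97) to (388,258). The dish lies behind the flap and the forceps in front of the lane.

Next I'll fit the lane pose.

Run:
```python
from h import *
from scipy.optimize import least_squares
from scipy.spatial.transform import Rotation as Ro
t=lambda u,v:("top",100+(u-1.5)/4,120+(v-1.5)/4)
s=lambda u,v:("scene",160+(u-2)/5,120+(v-2)/5)
obs=[((.084,.275,.101),t(54,328)),((.084,-.030,.101),t(436,286)),((.085,.275,.101),s(180,97)),((.085,-.030,.101),s(388,258)),
 ((.002,0,.065),t(416,394)),((.002,0,.060),s(276,321)),((-.037,.279,.024),t(98,483)),((-.037,.279,.024),s(62,230))]
def L2W(p,X):
    c,S=np.cos(p[2]),np.sin(p[2]);X=np.atleast_2d(X)
    return np.c_[p[0]+c*X[:,0]-S*X[:,1],p[1]+S*X[:,0]+c*X[:,1],X[:,2]+p[3]]
def r(p):
    return np.concatenate([proj(o[0],L2W(p,X))[0]-o[1:] for X,o in obs])
f=least_squares(r,[.48,.066,-.1,0],loss="soft_l1");print(f.x,"\n",r(f.x).reshape(-1,2).round(1).tolist())
p=f.x
# 3-D depth checks in lane frame
for n in("top","scene"):
    W=np.load(n+"W.npy");P=np.load(n+"0.npz")["p"];hsv=cv2.cvtColor(P,cv2.COLOR_RGB2HSV).astype(int)
    c,S=np.cos(p[2]),np.sin(p[2]);d=W-[p[0],p[1],0];Lx=c*d[...,0]+S*d[...,1];Ly=-S*d[...,0]+c*d[...,1];Z=W[...,2]
    m=(abs(Ly-.12)<.13)&(Lx>.05)&(Lx<.09)&(Z>.055)&(hsv[...,1]<60)
    A=np.c_[Lx[m],Ly[m],np.ones(m.sum())];print(n,"flap z=ax+by+c",np.linalg.lstsq(A,Z[m],rcond=None)[0], "z at .07:",A[:,:].mean(0),Z[m].mean(), "maxz",np.percentile(Z[m],99),np.percentile(Lx[m],99),np.percentile(Ly[m],[1,99]))
    b=(hsv[...,0]>100)&(hsv[...,0]<125)&(hsv[...,1]>110)&(abs(Lx)<.045)&(Ly>-.05)&(Ly<.3)&(Z>.02)&(Z<.078)
    print("rack Lx,Ly,Z",np.percentile(Lx[b],[2,50,98]).round(4),np.percentile(Ly[b],[.5,1,2,50,98,99,99.5]).round(4),np.percentile(Z[b],[50,90,98]).round(4))
    tp=b&(Z>.068)
    print(" top", np.percentile(Lx[tp],[1,99]).round(4),np.percentile(Ly[tp],[1,99]).round(4))
np.save("lane.npy",p)
o=ctrl.get_obs();print(Ro.from_quat(np.r_[o["eef_rot"][1:],o["eef_rot"][0]]).as_matrix().round(3))
```

```text
[ 0.47804742  0.06370096  0.1022522  -0.00273446] 
 [[-0.3, 0.1], [0.6, -0.4], [0.2, 0.7], [1.1, -0.2], [0.1, 0.5], [0.2, 0.9], [-1.4, 0.0], [-0.8, -0.9]]
top flap z=ax+by+c [9.87811363e-01 7.79669910e-05 1.89238207e-02] z at .07: [0.06820631 0.11926068 1.        ] 0.08630808904367007 maxz 0.10487434813734878 0.08627587136350971 [-0.00732544  0.24732715]
rack Lx,Ly,Z [-0.0276  0.0006  0.0261] [0.0492 0.0502 0.0512 0.1426 0.2126 0.2135 0.2139] [0.0665 0.07   0.0723]
 top [-0.0281  0.0262] [0.0494 0.2132]
scene flap z=ax+by+c [ 1.04495529 -0.00909413  0.01736524] z at .07: [0.06703599 0.11441438 1.        ] 0.08637435148606004 maxz 0.10478481787175407 0.08471640279558554 [-0.00791757  0.24825838]
rack Lx,Ly,Z [-0.0299 -0.013   0.0252] [0.0428 0.0432 0.0439 0.087  0.2163 0.2179 0.2181] [0.0584 0.0696 0.0729]
 top [-0.03    0.0268] [0.0442 0.2163]
[[-0.943  0.333 -0.001]
 [ 0.333  0.943 -0.001]
 [ 0.    -0.002 -1.   ]]
```

```bash
cat >> h.py <<'E'
from scipy.spatial.transform import Rotation as Ro
def pose():
    o=ctrl.get_obs();q=o["eef_rot"];return np.array(o["eef_pos"]),Ro.from_quat(np.r_[q[1:],q[0]]).as_matrix(),o
def lane2w(X):
    p=np.load("lane.npy");c,S=np.cos(p[2]),np.sin(p[2]);X=np.array(X,float)
    return np.array([p[0]+c*X[0]-S*X[1],p[1]+S*X[0]+c*X[1],X[2]])
def w2lane(X):
    p=np.load("lane.npy");c,S=np.cos(p[2]),np.sin(p[2]);d=np.array(X)-[p[0],p[1],0]
    return np.array([c*d[0]+S*d[1],-S*d[0]+c*d[1],d[2]])
def go(X):
    P,R,o=pose();p=np.load("lane.npy")
    sh=R.T@(lane2w(X)-P)
    yt=p[2]+np.pi/2;yc=np.arctan2(R[1,0],R[0,0]);r=-((yt-yc+np.pi)%(2*np.pi)-np.pi)
    print("lane now",w2lane(P).round(4),"row",(sh/.4).round(4),"roll",round(r/np.pi,4),"F",np.array(o["wrist_force"]).round(1),"t",round(o["time_s"],2))
E
python3 - <<'E'
from h import *
for n in("top","scene"):
    W=np.load(n+"W.npy").reshape(-1,3)
    for z in(.1,.2,.3):
        m=(W[:,2]>z)&(W[:,0]>.25)&(W[:,0]<.75)&(W[:,1]>.25)&(W[:,1]<.9)
        print(n,z,m.sum(),np.percentile(W[m],[1,99],axis=0).round(3).tolist() if m.sum() else "")
go((.041,.245,.231));go((.041,.245,.17))
print(lane2w((.041,.245,.17)))
E
```

```text
top 0.1 5452 [[0.459, 0.255, 0.102], [0.703, 0.648, 0.768]]
top 0.2 2785 [[0.522, 0.252, 0.203], [0.69, 0.579, 0.769]]
top 0.3 1126 [[0.516, 0.251, 0.3], [0.62, 0.569, 0.769]]
scene 0.1 4524 [[0.262, 0.463, 0.103], [0.693, 0.671, 0.578]]
scene 0.2 3306 [[0.258, 0.477, 0.206], [0.675, 0.673, 0.579]]
scene 0.3 2451 [[0.255, 0.478, 0.302], [0.621, 0.675, 0.579]]
lane now [-0.2364  0.5048  0.2305] row [-0.9047 -0.2903 -0.0012] roll 0.3593 F [0.2 0.3 0.7] t 0.1
lane now [-0.2364  0.5048  0.2305] row [-0.9047 -0.2901  0.1513] roll 0.3593 F [0.2 0.3 0.7] t 0.1
[0.49382511 0.31160632 0.17      ]
```

Emit:
drive_tool(
  plan=[
    [[-0.905,-0.29,0,0.359],[-0.905,-0.29,0,0.359],[-0.905,-0.29,0,0.359],[-0.905,-0.29,0,0.359],[-0.905,-0.29,0,0.359],[-0.905,-0.29,0,0.359],[-0.905,-0.29,0,0.359],[-0.905,-0.29,0,0.359],[-0.905,-0.29,0,0.359],[-0.905,-0.29,0,0.359],[-0.905,-0.29,0,0.359],[-0.905,-0.29,0,0.359]],
  ],
  jaw=0.27,
)

```text
time_s: 1.1
eef_pos: [0.4938, 0.312, 0.2306]
eef_rot: [-0.001, 0.67, 0.743, -0.001]
wrist_force: [-1.0, 0.2, -0.3]
opening: 0.731
grasp_force: 0.0
```

Run:
```python
from h import *
go((.041,.245,.16))
P,R,o=pose();print(o["opening"],R.round(3).tolist(),o["q"].round(2))
p,d=ctrl.camera("wrist");cv2.imwrite("pics/w1.png",p[:,:,::-1]);T=ctrl.camera_info("wrist")["T_tool_cam"]
Rc=(R@T[:3,:3]).T;t=-Rc@(R@T[:3,3]+P)
W=world("wrist",d,(Rc,t))
# fingers: points close to camera, in tool frame
X=(W-P)@R;m=(d>0)&(X[...,2]>-.06)&(X[...,2]<.03)&(abs(X[...,0])<.03)&(abs(X[...,1])<.07)
print(m.sum(),[np.percentile(X[m&(s*X[...,1]>0)],[1,50,99],axis=0).round(4).tolist() for s in(1,-1)])
hsv=cv2.cvtColor(p,cv2.COLOR_RGB2HSV).astype(int);L=w2lane
q=np.load("lane.npy");c,S=np.cos(q[2]),np.sin(q[2]);D=W-[q[0],q[1],0];Lx=c*D[...,0]+S*D[...,1];Ly=-S*D[...,0]+c*D[...,1];Z=W[...,2]
b=(d>0)&(hsv[...,0]>100)&(hsv[...,0]<125)&(hsv[...,1]>110)&(abs(Lx)<.05)&(Ly>-.05)&(Ly<.3)&(Z>.06)&(Z<.085)
print("rack",np.percentile(Lx[b],[1,99]),np.percentile(Ly[b],[1,99]),np.median(Z[b]))
f=(d>0)&(hsv[...,1]<60)&(Z>.05)&(Z<.12)&(Lx>.05)&(Lx<.1)&(Ly>.05)&(Ly<.28);A=np.c_[Lx[f],np.ones(f.sum())]
print("flap",np.linalg.lstsq(A,Z[f],rcond=None)[0],np.percentile(Lx[f],99),np.percentile(Z[f],99),np.percentile(Ly[f],[1,99]))
```

```text
lane now [0.041  0.2454 0.2306] row [-0.001   0.0004  0.1766] roll 0.0004 F [-1.   0.2 -0.3] t 1.1
0.7312886651214889 [[-0.103, 0.995, -0.002], [0.995, 0.103, -0.0], [0.0, -0.002, -1.0]] [0.36 0.2  1.58 0.   1.36 0.26]
9420 [[[-0.0099, 0.0294, -0.0599], [0.0077, 0.0399, -0.0519], [0.0142, 0.0613, -0.0081]], [[-0.0098, -0.0631, -0.0599], [0.0078, -0.0417, -0.0521], [0.0142, -0.031, -0.008]]]
rack [-0.02924703  0.02709106] [0.05408324 0.21964057] 0.06730976601962967
flap [1.00277476 0.01986564] 0.08457741428085133 0.10277420474682612 [0.0578231 0.2754112]
```

View pics/w1.png

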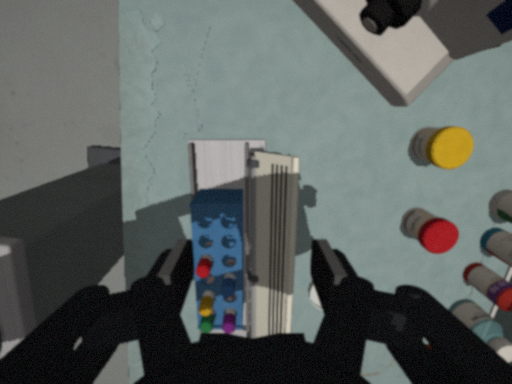

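The wrist view shows the rack's back at (218,198), the flap from (273,155) to (275,330), and the fingertips on either side of the lane. The measurements agree, with the fingertips about 8 mm above the TCP. Now descending.

Emit:
drive_tool(
  plan=[
    [[0,0,0.08,0],[0,0,0.16,0],[0,0,0.24,0],[0,0,0.3,0],[0,0,0.32,0],[0,0,0.34,0],[0,0,0.36,0],[0,0,0.36,0],[0,0,0.36,0]],
  ],
)

```text
time_s: 1.9
eef_pos: [0.4946, 0.3127, 0.0883]
eef_rot: [0.0, 0.669, 0.743, 0.001]
wrist_force: [-0.6, -0.0, 0.7]
opening: 0.734
grasp_force: 0.3
```

```bash
python3 -c "
from h import *
go((.041,.245,.042))"
```

```text
lane now [0.0419 0.246  0.0883] row [-0.0025 -0.0023  0.1157] roll 0.0005 F [-0.6 -0.   0.7] t 1.9
```

Emit:
drive_tool(
  plan=[
    [[0,0,0.02,0],[0,0,0.04,0],[0,0,0.06,0],[0,0,0.075,0],[0,0,0.085,0],[0,0,0.085,0]],
  ],
)

```text
time_s: 2.4
eef_pos: [0.4941, 0.3118, 0.0522]
eef_rot: [-0.0, 0.67, 0.743, -0.0]
wrist_force: [2.0, 0.0, 1.6]
opening: 0.733
grasp_force: 1.1
```

```bash
cat >> h.py <<'E'
def gate():
    # arm angle from orange pixels, both fixed cameras
    q=np.load("lane.npy")
    for n in("top","scene"):
        p,d=ctrl.camera(n);W=world(n,d);hsv=cv2.cvtColor(p,cv2.COLOR_RGB2HSV).astype(int)
        c,S=np.cos(q[2]),np.sin(q[2]);D=W-[q[0],q[1],0];Lx=c*D[...,0]+S*D[...,1];Ly=-S*D[...,0]+c*D[...,1];Z=W[...,2]
        m=(d>0)&(hsv[...,0]>4)&(hsv[...,0]<17)&(hsv[...,1]>150)&(hsv[...,2]>90)&(abs(Ly)<.02)&(Lx>-.02)&(Lx<.07)&(Z>.04)&(Z<.13)
        if m.sum(): print(n,"orange",m.sum(),"Lx",np.percentile(Lx[m],[2,50,98]).round(4),"Z",np.percentile(Z[m],[2,50,98]).round(4))
        b=(d>0)&(hsv[...,0]>100)&(hsv[...,0]<125)&(hsv[...,1]>110)&(abs(Lx)<.045)&(Ly>-.2)&(Ly<.3)&(Z>.02)&(Z<.076)
        if b.sum(): print(n,"rack",b.sum(),np.percentile(Ly[b],[1,99]).round(4))
        cv2.imwrite(f"pics/{n}_last.png",cv2.resize(p[110:250,100:300] if n=="top" else p[120:240,160:300],None,fx=4,fy=4)[:,:,::-1])
E
python3 -c "
from h import *
go((.041,.245,.042));gate()"
```

```text
lane now [0.0413 0.2452 0.0522] row [-0.0005 -0.0008  0.0256] roll 0.0002 F [2.  0.  1.6] t 2.4
top orange 17 Lx [0.0211 0.0386 0.0487] Z [0.0639 0.072  0.0953]
top rack 519 [0.0508 0.2151]
scene orange 22 Lx [0.0172 0.0327 0.0462] Z [0.0614 0.0735 0.0937]
scene rack 397 [0.0432 0.2172]
```

Emit:
drive_tool(
  plan=[
    [[0,0,0.01,0],[0,0,0.02,0],[0,0,0.024,0],[0,0,0.024,0],[0,0,0.024,0]],
  ],
)

```text
time_s: 2.92
eef_pos: [0.494, 0.3121, 0.0435]
eef_rot: [-0.0, 0.67, 0.743, -0.0]
wrist_force: [-0.0, -0.2, 3.6]
opening: 0.729
grasp_force: 1.2
```

```bash
python3 -c "
from h import *
go((.041,.245,.042));gate()"
```

```text
lane now [0.0413 0.2455 0.0435] row [-0.0012 -0.0006  0.0038] roll 0.0003 F [-0.  -0.2  3.6] t 2.92
top orange 13 Lx [0.0267 0.0409 0.0491] Z [0.0656 0.0807 0.1032]
top rack 537 [0.0503 0.2162]
scene orange 22 Lx [0.0251 0.0351 0.0474] Z [0.0618 0.0754 0.1014]
scene rack 408 [0.0433 0.2163]
```

Emit:
drive_tool(
  plan=[
    [[0,0,0.003,0],[0,0,0.006,0],[0,0,0.006,0],[0,0,0.006,0]],
  ],
)

```text
time_s: 3.35
eef_pos: [0.4944, 0.3122, 0.0413]
eef_rot: [0.0, 0.67, 0.743, 0.0]
wrist_force: [-0.7, -0.1, 2.8]
opening: 0.726
grasp_force: 1.2
```

```bash
python3 -c "
from h import *
go((.041,.22,.041));gate()"
```

```text
lane now [0.0416 0.2455 0.0413] row [-0.0638 -0.0016  0.0007] roll 0.0003 F [-0.7 -0.1  2.8] t 3.35
top orange 12 Lx [0.0301 0.0403 0.0491] Z [0.0649 0.0843 0.1011]
top rack 544 [0.0503 0.2165]
scene orange 22 Lx [0.0298 0.0368 0.0472] Z [0.0609 0.0756 0.1002]
scene rack 406 [0.0426 0.2178]
```

View pics/scene_last.png

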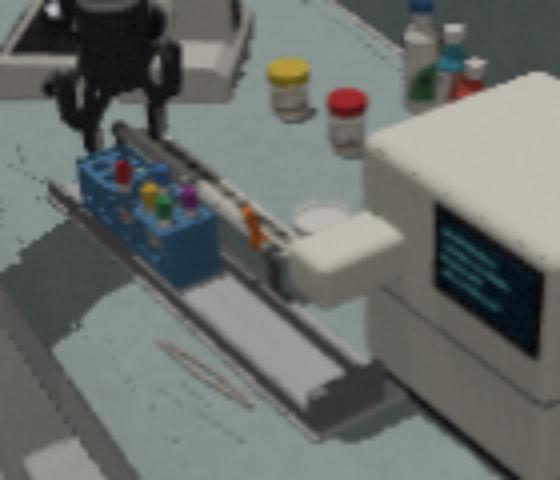

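The arm at (252,228) stands upright and the gate is about 1.28 rad open, so the push can start.

Emit:
drive_tool(
  plan=[
    [[-0.01,0,0,0],[-0.02,0,0,0],[-0.03,0,0,0],[-0.036,0,0,0],[-0.042,0,0,0],[-0.05,0,0,0],[-0.06,0,0,0],[-0.07,0,0,0],[-0.08,0,0,0],[-0.09,0,0,0],[-0.095,0,0,0],[-0.095,0,0,0]],
  ],
)

```text
time_s: 4.45
eef_pos: [0.4983, 0.2737, 0.0414]
eef_rot: [0.0, 0.67, 0.743, -0.0]
wrist_force: [1.9, 2.4, 3.2]
opening: 0.727
grasp_force: 1.6
```

```bash
python3 -c "
from h import *
go((.041,-.001,.041));gate()"
```

```text
lane now [0.0416 0.2068 0.0414] row [-0.5195 -0.0018  0.0012] roll 0.0002 F [1.9 2.4 3.2] t 4.45
top orange 11 Lx [0.0301 0.0365 0.0487] Z [0.066  0.0974 0.1024]
top rack 512 [0.0268 0.1909]
scene orange 22 Lx [0.0293 0.0353 0.0466] Z [0.0598 0.0761 0.0999]
scene rack 419 [0.0206 0.1934]
```

Emit:
drive_tool(
  plan=[
    [[-0.01,-0.001,0,0],[-0.02,-0.001,0,0],[-0.03,-0.001,0,0],[-0.04,-0.001,0,0],[-0.05,-0.001,0,0],[-0.06,-0.001,0,0],[-0.07,-0.001,0,0],[-0.08,-0.001,0,0],[-0.09,-0.001,0,0],[-0.1,-0.001,0,0],[-0.11,-0.001,0,0],[-0.12,-0.001,0,0]],
  ],
)

```text
time_s: 5.55
eef_pos: [0.5027, 0.2261, 0.0412]
eef_rot: [-0.0, 0.67, 0.743, -0.0]
wrist_force: [1.1, 5.2, 2.0]
opening: 0.729
grasp_force: 2.3
```

Emit:
drive_tool(
  plan=[
    [[-0.01,0,0,0],[-0.02,0,0,0],[-0.03,0,0,0],[-0.04,0,0,0],[-0.05,0,0,0],[-0.06,0,0,0],[-0.07,0,0,0],[-0.08,0,0,0],[-0.09,0,0,0],[-0.1,0,0,0],[-0.11,0,0,0],[-0.12,0,0,0]],
  ],
)

```text
time_s: 6.55
eef_pos: [0.5076, 0.1784, 0.0412]
eef_rot: [-0.0, 0.67, 0.743, -0.0]
wrist_force: [1.2, 4.2, 1.2]
opening: 0.727
grasp_force: 2.1
```

```bash
python3 -c "
from h import *
go((.041,-.001,.041));gate()"
```

```text
lane now [0.0412 0.1111 0.0412] row [-0.2802 -0.0006  0.0006] roll 0.0003 F [1.2 4.2 1.2] t 6.55
top orange 16 Lx [0.03   0.0386 0.0491] Z [0.0645 0.0895 0.102 ]
top rack 482 [-0.0677  0.0957]
scene orange 23 Lx [0.0274 0.0356 0.0457] Z [0.0651 0.0807 0.1024]
scene rack 470 [-0.0744  0.0972]
```

View pics/scene_last.png

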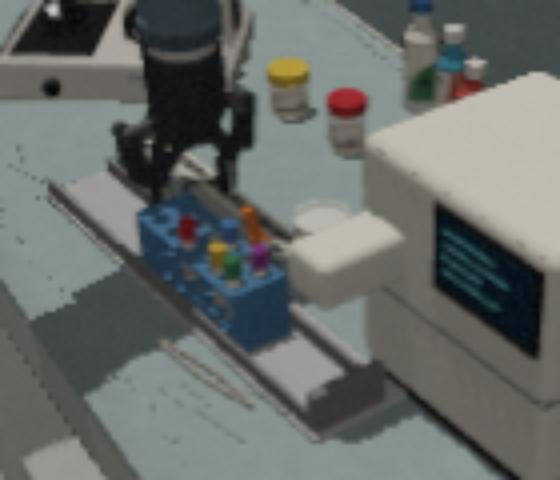

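The rack is about halfway through, with its front near lane y -0.073, and all tubes are upright. The gate is still open.

Emit:
drive_tool(
  plan=[
    [[-0.01,0,0.001,0],[-0.02,0,0.001,0],[-0.03,0,0.001,0],[-0.04,0,0.001,0],[-0.05,0,0.001,0],[-0.06,0,0.001,0],[-0.07,0,0.001,0],[-0.08,0,0.001,0],[-0.09,0,0.001,0],[-0.1,0,0.001,0],[-0.11,0,0.001,0],[-0.12,0,0.001,0]],
  ],
)

```text
time_s: 7.65
eef_pos: [0.5129, 0.1315, 0.0413]
eef_rot: [-0.0, 0.67, 0.743, 0.001]
wrist_force: [-0.2, 6.7, 5.5]
opening: 0.731
grasp_force: 3.3
```

Emit:
drive_tool(
  plan=[
    [[-0.01,0,0,0],[-0.02,0,0,0],[-0.03,0,0,0],[-0.04,0,0,0],[-0.05,0,0,0],[-0.06,0,0,0],[-0.07,0,0,0],[-0.08,0,0,0],[-0.09,0,0,0],[-0.1,0,0,0],[-0.105,0,0,0],[-0.105,0,0,0]],
  ],
)

```text
time_s: 8.65
eef_pos: [0.5172, 0.0894, 0.0413]
eef_rot: [-0.0, 0.67, 0.743, 0.0]
wrist_force: [0.9, 3.6, 4.3]
opening: 0.735
grasp_force: 2.6
```

```bash
python3 -c "
from h import *
go((.041,-.001,.041));gate()"
```

```text
lane now [0.0416 0.0215 0.0413] row [-0.0564 -0.0015  0.0007] roll 0.0002 F [0.9 3.6 4.3] t 8.65
top rack 384 [-0.1508  0.0048]
scene orange 23 Lx [0.0288 0.0349 0.0469] Z [0.0611 0.0797 0.1   ]
scene rack 517 [-0.1626  0.0086]
```

View pics/scene_last.png

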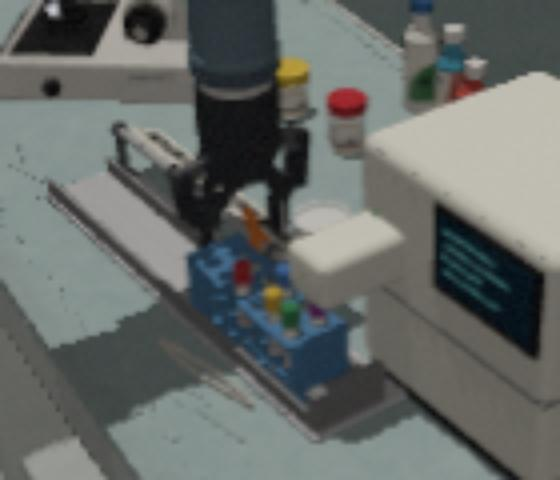

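The rack's back is at about lane y +0.008, the gate is open and the tubes are upright. About 20 mm remain, to be pushed slowly onto the stop.

Emit:
drive_tool(
  plan=[
    [[-0.007,-0.001,0,0],[-0.014,-0.001,0,0],[-0.021,-0.001,0,0],[-0.028,-0.001,0,0],[-0.034,-0.001,0,0],[-0.038,-0.001,0,0],[-0.042,-0.001,0,0],[-0.045,-0.001,0,0],[-0.048,-0.001,0,0],[-0.05,-0.001,0,0],[-0.05,-0.001,0,0]],
  ],
)

```text
time_s: 9.67
eef_pos: [0.5187, 0.07, 0.0412]
eef_rot: [-0.0, 0.67, 0.743, 0.0]
wrist_force: [1.3, 6.5, 5.3]
opening: 0.727
grasp_force: 3.6
```

Emit:
drive_tool(
  plan=[
    [[-0.002,0,0,0],[-0.004,0,0,0],[-0.006,0,0,0],[-0.006,0,0,0]],
  ],
)

```text
time_s: 10.0
eef_pos: [0.5189, 0.0681, 0.0412]
eef_rot: [-0.001, 0.67, 0.742, 0.001]
wrist_force: [0.2, 9.6, 5.8]
opening: 0.729
grasp_force: 5.2
```

```bash
python3 -c "
from h import *
go((.041,-.001,.041));gate()"
```

```text
lane now [0.0411 0.0002 0.0412] row [-0.0031 -0.0002  0.0006] roll 0.0001 F [0.2 9.6 5.8] t 10.0
top rack 325 [-0.1666 -0.0178]
scene orange 21 Lx [0.0299 0.0364 0.0462] Z [0.0663 0.0778 0.0991]
scene rack 472 [-0.1833 -0.0123]
```

Emit:
drive_tool(
  plan=[
    [[-0.002,0,0,0],[-0.004,0,0,0],[-0.005,0,0,0],[-0.005,0,0,0]],
  ],
)

```text
time_s: 10.43
eef_pos: [0.5188, 0.068, 0.0412]
eef_rot: [-0.002, 0.67, 0.742, 0.002]
wrist_force: [1.0, 17.8, 7.6]
opening: 0.731
grasp_force: 9.3
```

The rack is home: it stopped moving and the force rose to 18 N. I'll back off with the flap still held, then lift slowly.

Emit:
drive_tool(
  plan=[
    [[0.01,0,0,0],[0.025,0,0,0],[0.05,0,0,0],[0.08,0,0,0],[0.11,0,0,0],[0.14,0,0,0],[0.16,0,0,0],[0.16,0,0,0]],
  ],
)

```text
time_s: 11.1
eef_pos: [0.512, 0.1308, 0.0408]
eef_rot: [-0.0, 0.669, 0.743, 0.0]
wrist_force: [1.4, 1.6, 1.6]
opening: 0.728
grasp_force: 1.4
```

Emit:
drive_tool(
  plan=[
    [[0,0,-0.01,0],[0,0,-0.025,0],[0,0,-0.04,0],[0,0,-0.06,0],[0,0,-0.08,0],[0,0,-0.1,0],[0,0,-0.12,0],[0,0,-0.16,0],[0,0,-0.22,0],[0,0,-0.3,0],[0,0,-0.38,0],[0,0,-0.4,0]],
  ],
)

```text
time_s: 12.1
eef_pos: [0.5153, 0.1286, 0.207]
eef_rot: [0.003, 0.67, 0.743, 0.003]
wrist_force: [-0.2, -0.5, 0.6]
opening: 0.733
grasp_force: 0.0
```

```bash
python3 -c "
from h import *
go((.041,.1,.2));gate()"
```

```text
lane now [0.0437 0.0608 0.207 ] row [ 0.0981 -0.0067  0.0175] roll 0.0003 F [-0.2 -0.5  0.6] t 12.1
top orange 22 Lx [0.0052 0.0202 0.0422] Z [0.0601 0.0649 0.0681]
top rack 379 [-0.1643 -0.0152]
scene orange 14 Lx [0.008  0.0355 0.0435] Z [0.0625 0.0668 0.0692]
scene rack 475 [-0.183  -0.0125]
```

View pics/scene_last.png

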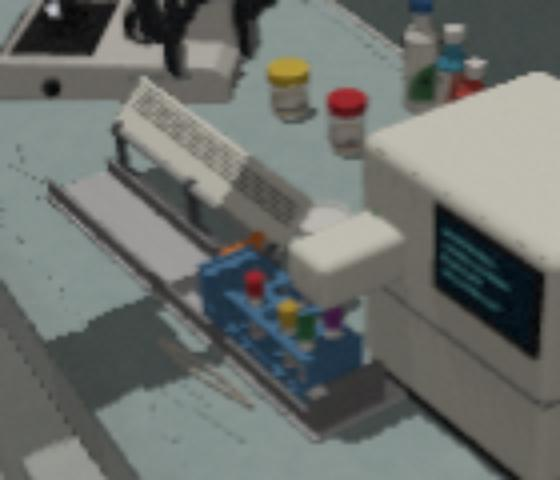

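The gate arm at (240,245) is shut behind the rack. The rack is at the end stop with its tubes standing, and the hand is clear.

Emit:
drive_tool(
  plan=[
    [[0.05,0,-0.05,0],[0.05,0,-0.05,0],[0.05,0,-0.05,0],[0.05,0,-0.05,0],[0.05,0,-0.05,0],[0.05,0,-0.05,0]],
  ],
)

```text
time_s: 12.7
eef_pos: [0.5098, 0.148, 0.2195]
eef_rot: [-0.001, 0.67, 0.742, -0.001]
wrist_force: [-0.1, -0.2, 0.1]
opening: 0.73
grasp_force: 0.0
```

```bash
python3 -c "
from h import *
gate();print(ctrl.hand_in())"
```

```text
top orange 17 Lx [0.0047 0.0168 0.0444] Z [0.0609 0.0646 0.068 ]
top rack 377 [-0.1674 -0.0221]
scene orange 15 Lx [0.0087 0.032  0.0416] Z [0.0616 0.0663 0.0706]
scene rack 477 [-0.1833 -0.0125]
the job is handed in; nothing more can be done
None
```

The rack is home against the end stop with the gate shut behind it, all five tubes standing and the hand clear; I handed the job in at about 13 s, and the hand-in call returned no verdict.

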